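# Zero the kitchen scale with the tumbler on it

### The arm

A 7-joint arm with a two-finger parallel gripper is mounted at the origin on a cart in front of the work surface, level with it; the furniture and walls round the work are solid. World frame = base frame: x ahead of the robot, y to its left, z up, the work surface at z = 0. Lengths are in mm, angles in rad, forces in N, time in s.
With the tool pointing down it reaches from about 400 to 925 mm from the base axis. Payload 5.6 kg.
Tool frame: the origin (TCP) lies at the very end of the fingers, on their centre line; the grasp point (between the pads) lies manip.pinch_z behind it (manip.pinch_z is the distance from the TCP to the grasp point, in mm); y points along the fingers, z is the direction in which the jaws open and shut, and the axes are right-handed (so a half turn about y gives the same grasp; the last joint's range is limited). The gripper opens to 85 mm and grips with 20 to 120 N. Pads are 22 mm wide; open, the fingers measure 114 mm over their backs; the gripper's body (76 mm by 85 mm) begins 54 mm behind the grasp point. The pads swing forward as they close: fully open they stand 13 mm farther back than shut.
Start: joints at [1.203, 0.468, -0.012, 1.603, 0.006, 1.071, -0.056], TCP at [207.387, -616.035, 231.29] pointing down, gripper open.
Joint ranges: [-2.53, 2.53], [-0.31, 2.02], [-1.57, 1.55], [0.28, 2.44], [-1.29, 4.43], [0.15, 1.84], [-2.92, 2.92]. Speed limits (rad/s): [2.57, 2.57, 3.14, 3.14, 3.14, 3.14, 3.14].

### API

Orientations are given as a 3x3 rotation matrix whose columns are the frame's x, y, z axes.
In Python, from plant import manip gives the robot as it stands.
- The arm moves only by the tool drive_tool, never from a script. Its argument "motion" is a list of rows, each a list of 6 numbers: the shift along the tool's x, y, z in m, then the turn, a rotation vector about the tool's x, y, z in units of 8 degrees (1.0 is 8 degrees). A call has 1 to 12 rows; each row is the pose to reach, as a shift and turn from the pose commanded when the call began, along the tool's axes at that moment; what a row does not reach only later rows make up. A row lasts 1/10 s, in which the tool goes at most 50 mm and 8.59 degrees, less where a joint would pass 70% of its speed; a pose out of reach is approached as far as the arm can. A call with a gripper value outside its range is refused whole. "grip" is the closure, from 0 (fully open) to 1 (shut), set as the call begins (left out, the last holds). The fingers move at their own pace and stop on an object; "newtons" is the grip in N (left out, the last holds). Time passes only in rows, so rows that repeat a pose let the fingers close. It gives the time, the measured TCP pose, the force and the opening at its end, in the units of the state.
- manip.state(): the state, without advancing time (a new reading comes with each control period).
- manip.snapshot(name): name is "scene" or "side" or "wrist"; returns the picture (420x560x3 uint8, blue, green, red); there is no depth.
- manip.camera_model(name): a dict with "fx", "fy", "cx", "cy" (pixels), "T" (4x4, takes a point from camera to world coordinates). Camera axes: x right, y down, z forward; pixel columns grow to the right and rows downward; lengths in mm; the calibration is good to about 2 mm. A picture is of the moment at which its call begins: read the wrist's pose just before it. camera_model takes no time and is no camera call; for the wrist camera it gives the pose at the moment of the call.
- manip.sign_off(): hands the job in, once; it reports no verdict.
The state is a dict: "t": time; "q": joint angles; "dq": joint speeds; "effort": joint torques, N m; "tcp_pos": TCP position; "tcp_rot": TCP orientation; "force": force on the tool from outside, world axes, zero at the start; "torque": the same for the moment, N m; "gripper_width": finger opening in mm.
Only numpy, scipy, OpenCV 4.12 (cv2) and the standard library are available. Lean on these libraries where they do the work, as an engineer would, in place of code of your own. Each camera call takes 0.05 s, during which the arm holds its last target. There are 200 camera calls.

### The job

Stand the empty steel tumbler upright, wholly on the round plate of the kitchen scale, and let go of it. Then take the stylus from its wooden stand and zero the scale: with the stylus's tip press the round recessed button (not the square one) fully down and hold it for about a second. Put the stylus back in its stand, down to its collar, and leave the tumbler on the plate and everything else where it was.

Things in the scene. Friction and masses are not known exactly. Their poses are not given: they have to be found in the camera images.
- kitchen_scale: White kitchen scale, fixed: it does not slide. Case 200 (x) x 160 (y) x 36 mm high; origin at the centre of its underside, z up. Its -x end is a flat control panel 60 mm deep (x = -100 to -40 mm), 36 mm high, with a dark display in the middle and one recessed button to each side; behind it is the round steel plate, 132 mm in diameter, centred at x = +30 mm, its top 44 mm above the worktop. The scale may be turned by up to 0.25 rad.
- plate_centre (a point): Centre of the top face of the round steel weighing plate (132 mm diameter, 44 mm above the worktop).
- zero_face (a point): Centre of the top face of the ROUND zero button: 12 mm in diameter, in a round well 16 mm in diameter, at (-70, +35) mm in the scale's frame (left side seen from the robot). Unpressed, its face lies 10 mm below the panel, 26 mm above the worktop. It is pressed straight down and springs back.
- zero_button (a joint): Travel of the round zero button in m: 0 released, 0.006 fully down. Spring force 1.5 N at the start, 4.5 N fully down, then a hard stop.
- unit_face (a point): Centre of the top face of the SQUARE button (12 mm wide, in a square well 16 mm wide), at (-70, -35) mm in the scale's frame (right side seen from the robot). Not to be pressed.
- unit_button (a joint): Travel of the square button in m: 0 released, 0.006 fully down; same spring.
- stylus_tip (a point): End of the stylus's tip. The stylus is a straight round loose tool, 140 mm long, 50 g, standing upright at the start; the point's z axis points from tip to handle. From the tip up: steel pin 6 mm in diameter to 36 mm, shank 9 mm in diameter to 55 mm, steel collar 24 mm in diameter from 55 to 60 mm, black round handle 16 mm in diameter from 60 to 140 mm.
- stylus_handle (a point): Point on the stylus's axis in its handle, 100 mm above the tip (handle runs 40 mm below and above it; diameter 16 mm).
- stand_mouth (a point): Centre of the bore's mouth on top of the stylus's stand: a fixed wooden block 56 x 56 x 60 mm high, with an upright bore 15 mm in diameter, 58 mm deep, its rim chamfered 3 mm. The stylus hangs in it upright with its collar resting on the block, so that its tip is then 55 mm below this point, the handle point 45 mm above it.
- tumbler_centre (a point): Centre of the empty steel tumbler, half-way up (52 mm above its base; z axis up its axis). Open tapering cup, 104 mm high, 71 mm in diameter at the rim, about 54 mm at the base, walls about 2 mm thick, 110 g give or take 40 %; it can be gripped across its outside just below the rim (68 mm wide 17 mm below it; deep grips bring the rim against the gripper's body). It stands upright on the worktop at the start; tumbler and stand may have changed places.
- salt: Bystander: white salt shaker, 43 mm in diameter, 105 mm high, loose; origin at the centre of its base.
- matches: Bystander: matchbox lying flat, 36 x 52 x 15 mm, loose; origin at the centre of its underside.
- teaspoon: Bystander: teaspoon lying flat, 138 mm long, loose; origin at its middle, on the worktop.
- lemon: Bystander: yellow lemon, 83 x 58 x 58 mm, loose; origin at the middle of its underside at the start.
Not all that is in view belongs to the job. What is shaped like the part that bears stylus_tip but blue or green is not meant.

How it is judged (in metres and radians):
On the way, in this order (a step that is already met when the one before it is completed fails the run):
1. the tumbler stands upright on the scale's plate, let go (horizontal distance between tumbler_centre and plate_centre below 0.04 m and angle between tumbler_centre's own z axis and vertical below 0.1 rad and z of tumbler_centre in the frame of plate_centre between 0.046 and 0.058 m and contact force between the fingers and tumbler below 0.1 N and linear speed of tumbler below 0.02 m/s), for 0.2 s.
2. the round button is held fully down by the stylus while the tumbler stands on the plate (horizontal distance between tumbler_centre and plate_centre below 0.04 m and angle between tumbler_centre's own z axis and vertical below 0.1 rad and z of tumbler_centre in the frame of plate_centre between 0.046 and 0.058 m and value of joint zero_button above 0.0048 m and contact force between stylus and zero_button above 0.5 N), for 0.4 s.
3. the stylus is back in its stand (horizontal distance between stylus_handle and stand_mouth below 0.01 m and horizontal distance between stylus_tip and stand_mouth below 0.006 m and angle between stylus_tip's own z axis and vertical below 0.12 rad and z of stylus_tip in the frame of stand_mouth below -0.051 m and contact force between the fingers and stylus below 0.1 N), for 0.2 s.
At the end, for the whole second after the job is handed in: Tumbler at rest on the plate (axis within 40 mm of its centre, base within 6 mm of its top, upright to 0.1 rad); stylus upright in its stand (tip within 6 mm, handle within 10 mm of the bore's axis, tilt under 0.12 rad, collar within 4 mm of the wood); both buttons up (under 1.5 mm) (all of step 3 and horizontal distance between tumbler_centre and plate_centre below 0.04 m and angle between tumbler_centre's own z axis and vertical below 0.1 rad and z of tumbler_centre in the frame of plate_centre between 0.046 and 0.058 m and linear speed of tumbler below 0.02 m/s and value of joint each of zero_button, unit_button below 0.0015 m); the robot touches nothing.
It fails at once if the square button is pressed (more than 3 mm) (value of joint unit_button above 0.003 m).
It fails at once if a bystander (salt shaker, matchbox, teaspoon, lemon) is moved by more than 30 mm (distance of any of salt, matches, teaspoon, lemon from where it was at the start of the episode above 0.03 m).
It also fails if it takes over 64 s, if anything falls off the work surface, if the arm or the gripper's body presses on something with over 40 N, if the wrist force passes 120 N, or if a joint passes its speed limit or range.

## Working session

There is one attempt and no reset: what is moved stays moved. The work goes in short steps, Python scripts to look and compute and a tool call to move; the robot and the scene stay as the last step left them, time stands still between calls to the robot, and variables do not carry over. Pictures are saved under pics/ and viewed, about 8 in all and at most 12, crops included, and the job is handed in when it is done.

Besides the shell and the picture viewer there is one more tool, called after "Emit:" by a JSON object that holds its "method" and its "body". drive_tool: Moves the arm, as the interface text tells. Its arguments: {"type":"object","properties":{"motion":{"type":"array"},"grip":{"type":"number"},"newtons":{"type":"number"}},"required":["motion"]}

```bash
mkdir -p pics; ls; python3 - <<'E'
from plant import manip
import cv2,numpy as np
np.set_printoptions(precision=4,suppress=True)
s=manip.state();print(s['t'],s['tcp_pos'],s['tcp_rot'],s['gripper_width'],s['force'],manip.pinch_z)
for n in("scene","side","wrist"):
    m=manip.camera_model(n);print(n,m['fx'],m['cx'],m['cy'],np.array(m['T']))
a=manip.snapshot("scene");b=manip.snapshot("side")
cv2.imwrite("pics/a.png",cv2.resize(a,(800,600),interpolation=cv2.INTER_CUBIC));cv2.imwrite("pics/b.png",cv2.resize(b,(800,600),interpolation=cv2.INTER_CUBIC))
E
```

```text
pics
0.0 [ 207.1766 -615.5068  230.3174] [[-0.9477 -0.0007  0.3191]
 [-0.3191  0.0017 -0.9477]
 [ 0.0001 -1.     -0.0018]] 85.69156586426004 [-0.0626 -0.5723 -0.5042] 18.700000000000003
scene 509.6951054572884 280.5281077519019 213.99188111426807 [[  -0.7264   -0.5031    0.4681 -204.4623]
 [  -0.6871    0.5446   -0.4809  858.0633]
 [  -0.013    -0.671    -0.7413 1308.1564]
 [   0.        0.        0.        1.    ]]
side 479.33324451317463 280.1443276800239 205.97991985301118 [[   0.9995   -0.0165    0.0275  527.3148]
 [  -0.0316   -0.6568    0.7534 -789.7694]
 [   0.0056   -0.7538   -0.657   850.9425]
 [   0.        0.        0.        1.    ]]
wrist 335.9950634315232 282.78488405257207 212.7900375975388 [[   0.3194   -0.9058   -0.2784  276.9489]
 [  -0.9476   -0.306    -0.0918 -593.0154]
 [  -0.0021    0.2931   -0.9561  372.6954]
 [   0.        0.        0.        1.    ]]
```

View pics/a.png

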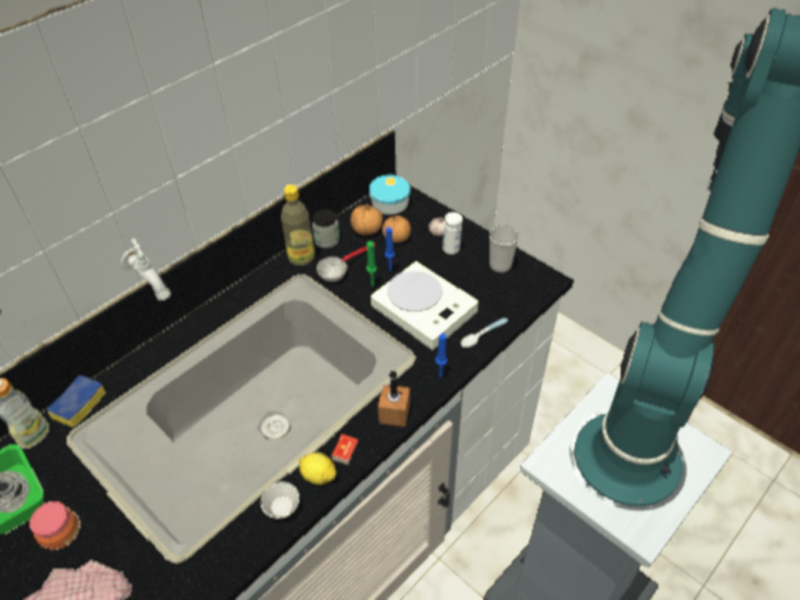

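View pics/b.png

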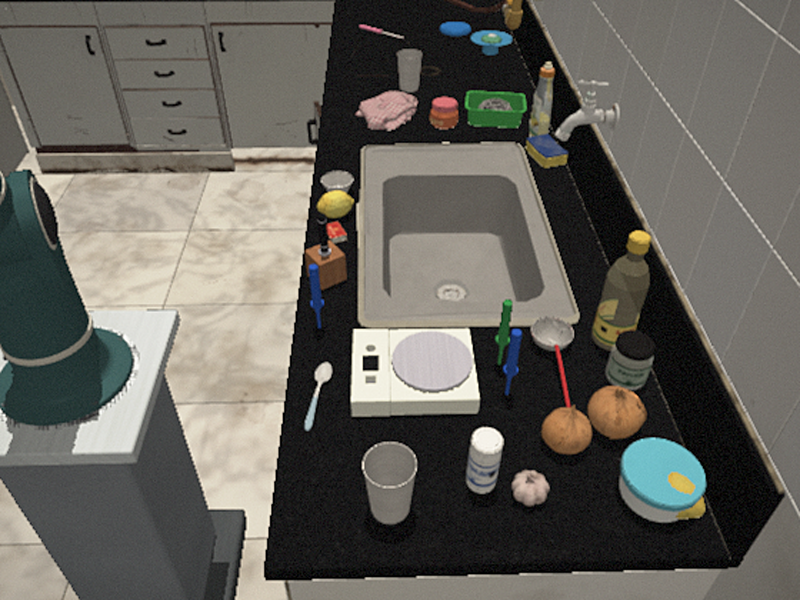

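The scene view shows the scale at about (424,302), the tumbler at (503,248), the wooden stand at (395,403), and blue and green decoys. In the side view the tumbler rim is at about (390,463), the plate centre at (432,359), the round well at (371,348), the square well at (371,380) and the stand at (326,258). I'll turn these into positions and crop closer.

```bash
cat > h.py <<'E'
from plant import manip
import numpy as np,cv2
np.set_printoptions(precision=4,suppress=True)
def ray(n,u,v,z,m=None):
    m=m or manip.camera_model(n);T=np.array(m['T'])
    d=T[:3,:3]@[(u-m['cx'])/m['fx'],(v-m['cy'])/m['fy'],1]
    return (T[:3,3]+d*(z-T[2,3])/d[2])[:2]
def proj(n,p):
    m=manip.camera_model(n);T=np.array(m['T']);c=T[:3,:3].T@(np.array(p)-T[:3,3])
    return np.array([m['fx']*c[0]/c[2]+m['cx'],m['fy']*c[1]/c[2]+m['cy']])
def rel(p,R=None):  # world displacement target -> tool axes in m
    s=manip.state();return np.array(s['tcp_rot']).T@(np.array(p)-s['tcp_pos'])/1000
E
python3 - <<'E'
from h import *
k=1/1.42857
for n,nm,u,v,z in [("side","rim",390,463,104),("side","plate",432,359.5,44),("side","round",371,348,31),("side","square",371,380,31),("side","stand",326,251,60),("side","salt",486,440,105),("side","scaleFL",352,329,36),("side","scaleFR",351.5,401,36),("scene","rim",503,233,104),("scene","plate",415,291,44),("scene","stand",394,394,60),("scene","salt",453,220,105)]:
    print(n,nm,ray(n,u*k,v*k,z))
b=cv2.imread("pics/b.png")
a=cv2.imread("pics/a.png")
c=[b[310:430,290:490],b[430:550,340:540],b[220:340,260:460],a[360:480,330:530]]
c=[cv2.resize(x,(400,240),interpolation=cv2.INTER_CUBIC) for x in c]
cv2.imwrite("pics/c.png",np.vstack([np.hstack(c[:2]),np.hstack(c[2:])]))
E
```

```text
side rim [ 534.8394 -265.1788]
side plate [607.3837 -26.334 ]
side round [508.4726  14.9789]
side square [508.5125 -56.2213]
side stand [423.8426 245.275 ]
side salt [ 663.5475 -233.0321]
side scaleFL [476.079   56.3188]
side scaleFR [ 478.7233 -102.8325]
scene rim [ 536.9824 -267.026 ]
scene plate [601.3157 -19.4039]
scene stand [423.4764 238.2414]
scene salt [ 657.5208 -219.9598]
```

View pics/c.png

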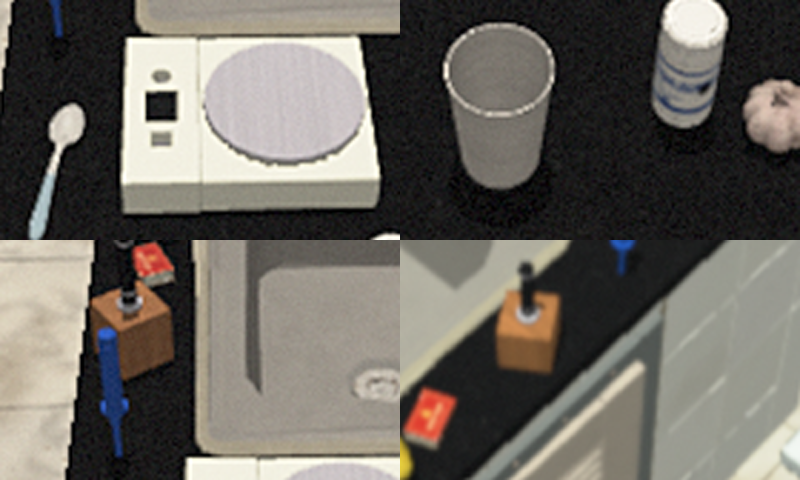

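The crops confirm it: tumbler rim centre at side (389,464), round well on the far side of the display, stylus in the wooden stand. The scale's yaw is about 0. I'm moving to hover over the tumbler and squaring the tool to the world axes.

Emit:
{"method": "drive_tool", "body": {"motion": [[-0.04,0.005,-0.021,0,0.2,0],[-0.08,0.01,-0.043,0,0.5,0],[-0.12,0.014,-0.064,0,0.8,0],[-0.16,0.019,-0.086,0,1.1,0],[-0.2,0.024,-0.107,0,1.4,0],[-0.24,0.028,-0.128,0,1.7,0],[-0.28,0.033,-0.15,0,2.0,0],[-0.32,0.038,-0.171,0,2.2,0],[-0.36,0.043,-0.193,0,2.325,0],[-0.4,0.047,-0.214,0,2.325,0],[-0.423,0.05,-0.226,0,2.325,0],[-0.423,0.05,-0.226,0,2.325,0]], "grip": 0}}

```text
t: 1.3
tcp_pos: [538.9, -261.6, 180.3]
tcp_rot: [[-1.0, 0.0, 0.008], [-0.008, 0.003, -1.0], [-0.0, -1.0, -0.003]]
force: [0.7, 0.0, 0.6]
gripper_width: 85.6
```

```bash
python3 - <<'E'
from h import *
s=manip.state();print(s['t'],s['tcp_pos'],s['tcp_rot'],s['q'],s['gripper_width'])
w=manip.snapshot("wrist");d=manip.snapshot("side")
for r in range(0,1):
    print(proj("wrist",(536,-266,104)),[proj("wrist",(536+35.5*np.cos(t),-266+35.5*np.sin(t),104)) for t in (0,1.57,3.14,4.71)])
cv2.imwrite("pics/d.png",cv2.resize(w,(800,600),interpolation=cv2.INTER_CUBIC))
E
```

```text
1.3 [ 538.927  -261.6188  180.3423] [[-1.      0.0002  0.0079]
 [-0.0079  0.0028 -1.    ]
 [-0.0002 -1.     -0.0028]] [ 0.4775  0.4431 -0.1037  1.7717  0.052   0.9304 -1.2103] 85.59324150249745
[280.4411 221.5077] [array([280.4259, 170.2265]), array([228.7949, 221.3738]), array([280.3763, 268.3484]), array([332.0789, 221.7195])]
```

View pics/d.png

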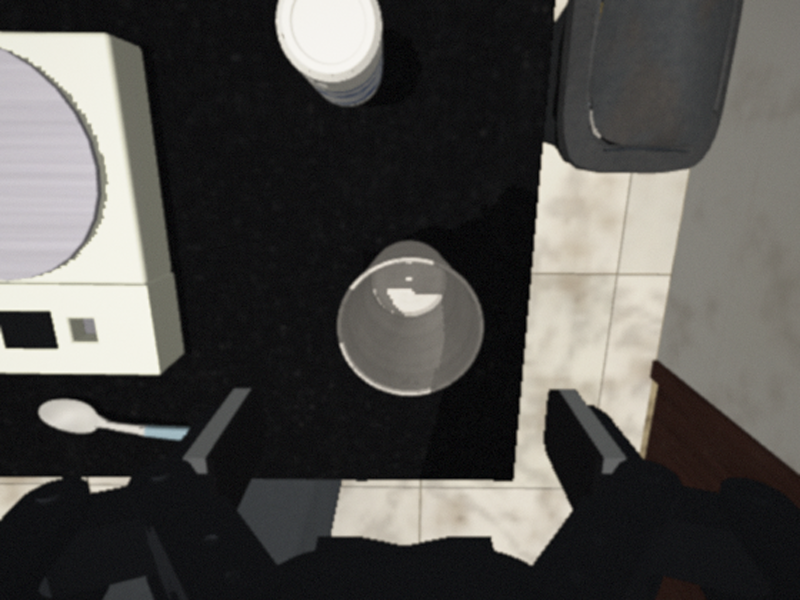

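The wrist view shows the tumbler rim spanning columns 337–484 and rows 258–396, with the fingertips at about (248,390) and (548,390). The square well is at (84,329). I'll cross-check these against the other cameras.

```bash
python3 - <<'E'
from h import *
k=1.42857
s=manip.state();p=s['tcp_pos']
print("tcp",proj("wrist",p)*k,"pads",[proj("wrist",(p[0],p[1]+e,p[2]+13))*k for e in(43,-43)])
print("square",ray("wrist",84/k,329/k,33),"rimc",ray("wrist",410.5/k,328/k,104),"salt",ray("wrist",329/k,35/k,105))
print("frontright corner top",ray("wrist",160/k,373/k,36))
E
```

```text
tcp [400.536 391.121] pads [array([258.1403, 410.9593]), array([542.2964, 411.4784])]
square [503.1848 -62.0011] rimc [ 530.0974 -270.7835] salt [ 656.5783 -237.0145]
frontright corner top [ 473.7361 -107.9453]
```

The wrist camera reads everything about (−5,−5) mm from the side camera. I'll split the difference, descend to just above the rim and check there.

Emit:
{"method": "drive_tool", "body": {"motion": [[0.003,0.03,0.003,0,0,0],[0.006,0.06,0.007,0,-0.05,0],[0.006,0.065,0.007,0,-0.05,0],[0.006,0.065,0.007,0,-0.05,0]]}}

```text
t: 1.8
tcp_pos: [528.8, -275.0, 115.7]
tcp_rot: [[-1.0, -0.002, 0.005], [-0.005, 0.0, -1.0], [0.002, -1.0, -0.0]]
force: [0.4, 0.6, 1.3]
gripper_width: 85.8
```

```bash
python3 - <<'E'
from h import *
k=1.42857
s=manip.state();p=s['tcp_pos'];print(p,s['force'])
w=manip.snapshot("wrist");d=manip.snapshot("side")
print("tcp",proj("wrist",p)*k,"pads",[proj("wrist",(p[0],p[1]+e,p[2]+13))*k for e in(43,-43)])
w=cv2.resize(w,(800,600),interpolation=cv2.INTER_CUBIC)
c=cv2.resize(d[240:400,200:350],(375,400),interpolation=cv2.INTER_CUBIC)
cv2.imwrite("pics/e.png",np.hstack([cv2.resize(w[200:],(800,400))[:,180:605],c]))
E
```

```text
[ 528.8368 -274.9784  115.7111] [0.4261 0.612  1.2625]
tcp [401.1829 393.6623] pads [array([261.0734, 412.7775]), array([540.6733, 414.2883])]
```

View pics/e.png

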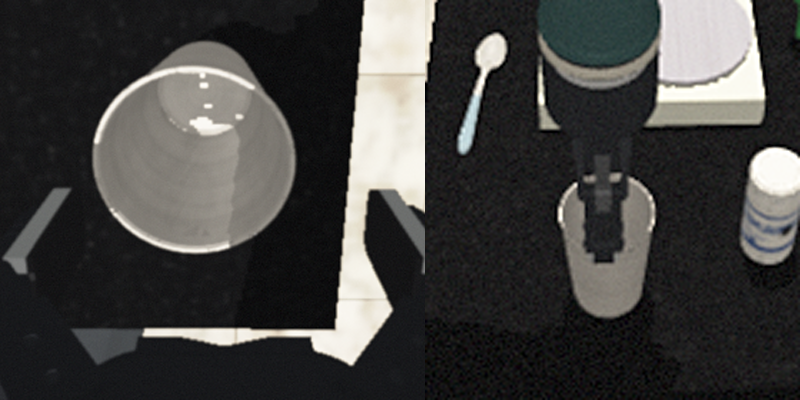

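The rim spans columns 273–476 and rows 266–452 (full wrist scale), and the fingers' midpoint is at about column 400. The tumbler is therefore about 9 mm toward +y of the jaws.

```bash
python3 - <<'E'
from h import *
k=1.42857
print([ray("wrist",u/k,v/k,104) for u,v in [(374.5,266),(374.5,452),(273,359),(476,359)]])
s=manip.state();print(s['tcp_pos'],proj("wrist",s['tcp_pos'])*k)
print(ray("wrist",400/k,388/k,115.7))
E
```

```text
[array([ 569.6596, -265.8691]), array([ 498.4064, -265.0504]), array([ 535.992 , -229.7329]), array([ 536.432 , -301.2462])]
[ 530.7793 -274.7606  117.6   ] [400.5191 391.0278]
[ 530.9139 -274.5756]
```

Emit:
{"method": "drive_tool", "body": {"motion": [[-0.004,0,-0.009,0,0,0],[-0.004,0,-0.009,0,0,0],[-0.004,0.02,-0.009,0,0,0],[-0.004,0.04,-0.009,0,0,0],[-0.004,0.049,-0.009,0,0,0],[-0.004,0.049,-0.009,0,0,0],[-0.004,0.049,-0.009,0,0,0]]}}

```text
t: 2.6
tcp_pos: [534.7, -264.9, 68.0]
tcp_rot: [[-1.0, 0.001, 0.007], [-0.007, -0.0, -1.0], [-0.001, -1.0, 0.0]]
force: [-0.1, 0.9, 0.9]
gripper_width: 85.8
```

Emit:
{"method": "drive_tool", "body": {"motion": [[0,0,0,0,0,0],[0,0,0,0,0,0],[0,0,0,0,0,0],[0,0,0,0,0,0],[0,0,0,0,0,0],[0,0,0,0,0,0]], "grip": 1, "newtons": 25}}

```text
t: 3.2
tcp_pos: [535.2, -265.1, 68.8]
tcp_rot: [[-1.0, 0.002, 0.007], [-0.007, -0.001, -1.0], [-0.002, -1.0, 0.001]]
force: [0.5, 1.1, 6.1]
gripper_width: 69.9
```

Emit:
{"method": "drive_tool", "body": {"motion": [[0,-0.02,0,0,0,0],[0,-0.05,0,0,0,0],[0,-0.085,-0.01,0,0,0],[-0.015,-0.09,-0.045,0,0,0],[-0.028,-0.09,-0.085,0,0,0],[-0.04,-0.09,-0.125,0,0,0],[-0.05,-0.09,-0.165,0,0,0],[-0.06,-0.09,-0.2,0,0,0],[-0.068,-0.09,-0.23,0,0,0],[-0.072,-0.09,-0.242,0,0,0],[-0.072,-0.09,-0.242,0,0,0],[-0.072,-0.09,-0.242,0,0,0]]}}

```text
t: 4.4
tcp_pos: [604.0, -24.3, 157.0]
tcp_rot: [[-1.0, -0.001, 0.006], [-0.006, -0.001, -1.0], [0.001, -1.0, 0.001]]
force: [-0.4, -1.6, -1.1]
gripper_width: 69.5
```

```bash
python3 - <<'E'
from h import *
s=manip.state();print(s['t'],s['tcp_pos'],s['gripper_width'],s['force'])
w=manip.snapshot("wrist");d=manip.snapshot("side");a=manip.snapshot("scene")
c=cv2.resize(d[150:330,180:380],(400,360),interpolation=cv2.INTER_CUBIC)
e=cv2.resize(a[120:300,210:410],(400,360),interpolation=cv2.INTER_CUBIC)
cv2.imwrite("pics/f.png",np.hstack([c,e]))
E
```

```text
4.4 [603.9864 -24.2769 157.0391] 69.47150169026712 [-0.4476 -1.6204 -1.1101]
```

View pics/f.png

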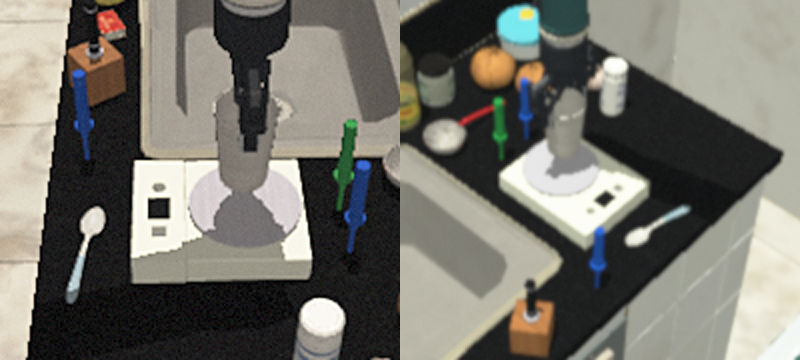

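The tumbler is held upright over the plate. In the side crop its base is at about (243,185) and the plate centre at (244,205). I'm lowering it now.

Emit:
{"method": "drive_tool", "body": {"motion": [[0,0.015,0,0,0,0],[0,0.03,0,0,0,0],[0,0.036,0,0,0,0],[0,0.04,0,0,0,0],[0,0.042,0,0,0,0],[0,0.043,0,0,0,0],[0,0.043,0,0,0,0]]}}

```text
t: 5.25
tcp_pos: [604.6, -22.3, 114.4]
tcp_rot: [[-1.0, 0.0, 0.007], [-0.007, -0.0, -1.0], [-0.0, -1.0, 0.0]]
force: [-1.2, -0.1, -0.6]
gripper_width: 69.4
```

Emit:
{"method": "drive_tool", "body": {"motion": [[0,0.001,0,0,0,0],[0,0.002,0,0,0,0],[0,0.002,0,0,0,0]]}}

```text
t: 5.55
tcp_pos: [604.8, -22.3, 112.8]
tcp_rot: [[-1.0, 0.001, 0.007], [-0.007, -0.0, -1.0], [-0.001, -1.0, 0.0]]
force: [0.1, -0.8, 1.6]
gripper_width: 69.6
```

Emit:
{"method": "drive_tool", "body": {"motion": [[0,0,0,0,0,0],[0,0,0,0,0,0],[0,0,0,0,0,0],[0,0,0,0,0,0],[0,0,0,0,0,0],[0,0,0,0,0,0]], "grip": 0}}

```text
t: 6.15
tcp_pos: [604.4, -22.4, 112.2]
tcp_rot: [[-1.0, -0.0, 0.007], [-0.007, -0.0, -1.0], [0.0, -1.0, 0.0]]
force: [-0.3, 0.3, -0.6]
gripper_width: 85.2
```

Emit:
{"method": "drive_tool", "body": {"motion": [[0,-0.01,0,0,0,0],[0,-0.025,0,0,0,0],[0,-0.045,0,0,0,0],[0,-0.07,0,0,0,0],[0,-0.095,0,0,0,0],[0,-0.12,0,0,0,0],[0,-0.12,0,0,0,0]]}}

```text
t: 6.85
tcp_pos: [607.0, -22.2, 237.9]
tcp_rot: [[-1.0, 0.009, 0.007], [-0.007, -0.0, -1.0], [-0.009, -1.0, 0.0]]
force: [0.5, 0.3, -0.4]
gripper_width: 85.1
```

Emit:
{"method": "drive_tool", "body": {"motion": [[0.02,0,-0.03,0,0,0],[0.045,0,-0.065,0,0,0],[0.07,0,-0.1,0,0,0],[0.095,0,-0.14,0,0,0],[0.12,0.01,-0.175,0,0,0],[0.145,0.02,-0.21,0,0,0],[0.165,0.03,-0.245,0,0,0],[0.179,0.032,-0.264,0,0,0],[0.179,0.032,-0.264,0,0,0],[0.179,0.032,-0.264,0,0,0],[0.179,0.032,-0.264,0,0,0]]}}

```text
t: 7.95
tcp_pos: [424.4, 239.3, 200.6]
tcp_rot: [[-1.0, 0.001, 0.005], [-0.005, -0.0, -1.0], [-0.001, -1.0, 0.0]]
force: [0.1, 0.0, 0.5]
gripper_width: 85.3
```

```bash
python3 - <<'E'
from h import *
k=1.42857
s=manip.state();p=s['tcp_pos'];print(s['t'],p,s['q'])
w=manip.snapshot("wrist");d=manip.snapshot("side")
print("tcp",proj("wrist",p)*k,"handle top, collar top",proj("wrist",(423.7,242,145))*k,proj("wrist",(423.7,242,65))*k)
w=cv2.resize(w,(800,600),interpolation=cv2.INTER_CUBIC)
c=cv2.resize(d[150:330,180:380],(400,360),interpolation=cv2.INTER_CUBIC)
w[:270,500:]=c[60:330,60:360]
cv2.imwrite("pics/g.png",w)
E
```

```text
7.95 [424.4085 239.3359 200.5521] [-0.3011  0.2565 -0.3231  2.0054  0.1043  0.8947 -2.2454]
tcp [400.3108 391.2232] handle top, collar top [395.1864 333.6931] [397.5461 286.6961]
```

View pics/g.png

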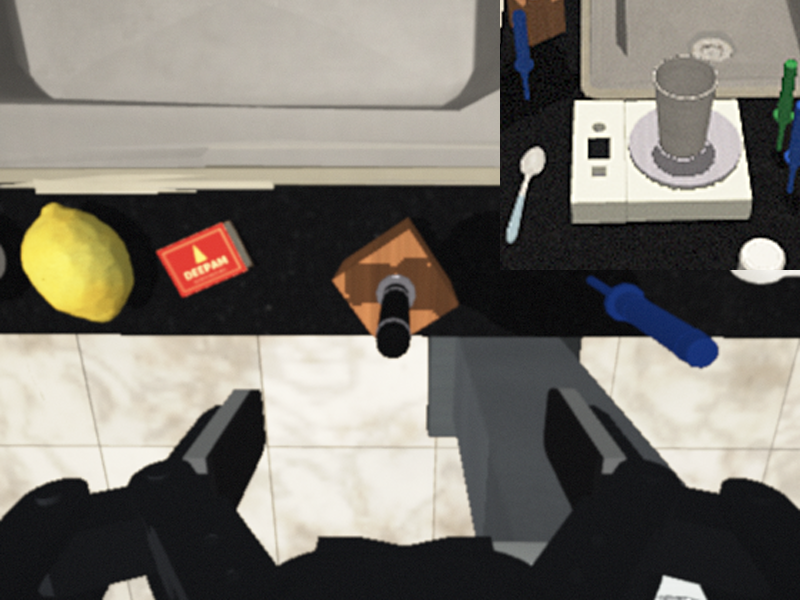

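The tumbler stands on the plate (inset). The stylus handle top is at about (394,339), its collar at (397,291), and the decoy's handle top at (702,350). I'll compute the offsets.

```bash
python3 - <<'E'
from h import *
k=1.42857
s=manip.state();print(s['tcp_pos'])
print("top",ray("wrist",394/k,339/k,145),"collar",ray("wrist",397/k,292/k,64),"decoy",ray("wrist",703/k,350/k,140))
print("block",[ray("wrist",u/k,v/k,60) for u,v in [(332,280),(408,218),(459,300)]])
d=[(598,127),(599,171)]
for x,y in d: 
    X,Y=(x-500+60)/2+180,(y+60)/2+150; print(ray("side",X,Y,34), X,Y)
# tumbler in inset
print("rim",ray("side",(685-440)/2+180,(77+60)/2+150,148))
E
```

```text
[424.4128 239.2583 200.4568]
top [421.2026 242.5239] collar [420.123  242.3382] decoy [414.6277 101.9307]
block [array([426.3659, 281.8583]), array([463.9148, 236.0028]), array([414.0977, 204.2747])]
[506.8763  12.4111] 259.0 243.5
[508.1262 -57.3815] 259.5 265.5
rim [603.8448 -26.2721]
```

Emit:
{"method": "drive_tool", "body": {"motion": [[0.0035,0,-0.003,0,0,0],[0.0035,0.03,-0.003,0,0,0],[0.0035,0.065,-0.003,0,0,0],[0.0035,0.095,-0.003,0,0,0],[0.0035,0.106,-0.003,0,0,0],[0.0035,0.106,-0.003,0,0,0],[0.0035,0.106,-0.003,0,0,0]], "grip": 0.3}}

```text
t: 8.75
tcp_pos: [420.7, 243.8, 95.2]
tcp_rot: [[-1.0, 0.001, 0.007], [-0.007, 0.001, -1.0], [-0.001, -1.0, -0.001]]
force: [0.5, -0.5, 0.0]
gripper_width: 59.7
```

Emit:
{"method": "drive_tool", "body": {"motion": [[0,0,0,0,0,0],[0,0,0,0,0,0],[0,0,0,0,0,0],[0,0,0,0,0,0],[0,0,0,0,0,0],[0,0,0,0,0,0],[0,0,0,0,0,0],[0,0,0,0,0,0],[0,0,0,0,0,0]], "grip": 1, "newtons": 50}}

```text
t: 9.65
tcp_pos: [420.6, 243.6, 95.1]
tcp_rot: [[-1.0, 0.001, 0.007], [-0.007, 0.0, -1.0], [-0.001, -1.0, -0.0]]
force: [-0.6, -0.5, 6.3]
gripper_width: 15.0
```

Gripped at 15 mm. I'm lifting it and carrying it to hover over the round well.

Emit:
{"method": "drive_tool", "body": {"motion": [[0,-0.03,0,0,0,0],[0,-0.07,0,0,0,0],[0,-0.1,0,0,0,0],[-0.01,-0.1,0.03,0,0,0],[-0.025,-0.1,0.07,0,0,0],[-0.04,-0.1,0.11,0,0,0],[-0.055,-0.1,0.15,0,0,0],[-0.07,-0.09,0.19,0,0,0],[-0.082,-0.075,0.22,0,0,0],[-0.0855,-0.06,0.23,0,0,0],[-0.0855,-0.055,0.23,0,0,0],[-0.0855,-0.055,0.23,0,0,0]]}}

```text
t: 10.85
tcp_pos: [506.2, 14.6, 148.5]
tcp_rot: [[-1.0, -0.002, 0.007], [-0.007, 0.0, -1.0], [0.002, -1.0, -0.0]]
force: [0.2, -0.1, -0.4]
gripper_width: 14.8
```

```bash
sleep 0; python3 - <<'E'
from h import *
k=1.42857
manip.snapshot("side");manip.snapshot("side")
s=manip.state();p=s['tcp_pos'];print(s['t'],p,s['gripper_width'],s['force'])
w=manip.snapshot("wrist");d=manip.snapshot("side");a=manip.snapshot("scene")
print("predicted tip, well wrist",proj("wrist",(p[0],p[1],p[2]-90))*k,proj("wrist",(507.7,13.7,36))*k,"side",proj("side",(p[0],p[1],p[2]-90)),"scene",proj("scene",(p[0],p[1],p[2]-90)))
W=cv2.resize(w,(1120,840),interpolation=cv2.INTER_CUBIC)[330:730,380:780]
c=cv2.resize(d[200:300,220:320],(400,400),interpolation=cv2.INTER_CUBIC)
# scene crop around tip
u,v=proj("scene",(508,14,36)).astype(int);print(u,v)
e=cv2.resize(a[v-33:v+17,u-50:u+50],(400,200),interpolation=cv2.INTER_CUBIC)
cv2.imwrite("pics/h.png",np.vstack([np.hstack([W,c]),np.hstack([e,cv2.resize(w[60:340,:],(400,200))])]))
E
```

```text
10.95 [507.0384  15.451  149.6788] 14.783388986772962 [ 0.2706  0.6853 -0.5558]
predicted tip, well wrist [401.1419 309.0521] [404.5692 295.0762] side [258.8153 234.8937] scene [304.5163 220.3749]
304 224
```

View pics/h.png

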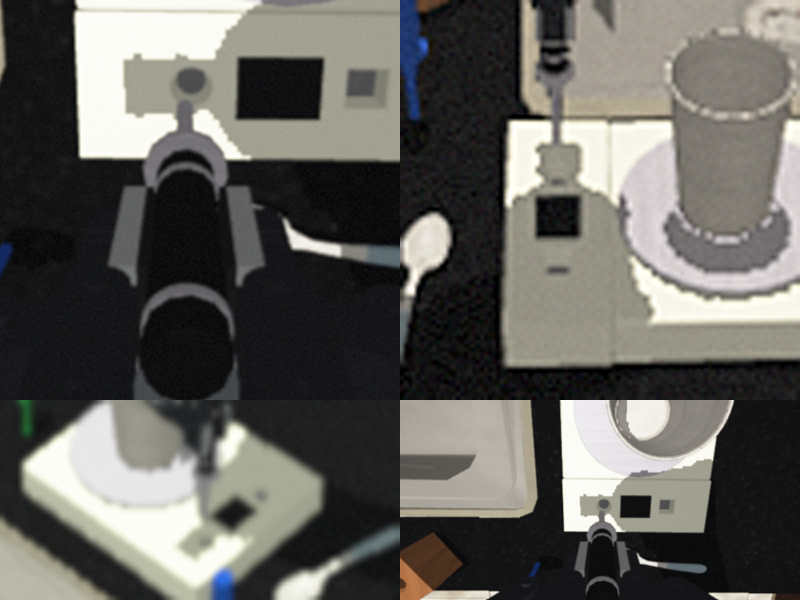

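The wrist crop shows the tip at about (184,103) and the round well's ring centred at about (191,84). The tip needs to go about 2.5 mm toward −y and 0.5 mm in +x. I'll correct that and enter the well.

Emit:
{"method": "drive_tool", "body": {"motion": [[-0.0005,0,0.0025,0,0,0],[-0.0005,0.005,0.0025,0,0,0],[-0.0005,0.015,0.0025,0,0,0],[-0.0005,0.022,0.0025,0,0,0],[-0.0005,0.027,0.0025,0,0,0],[-0.0005,0.03,0.0025,0,0,0],[-0.0005,0.03,0.0025,0,0,0],[-0.0005,0.03,0.0025,0,0,0]]}}

```text
t: 11.9
tcp_pos: [507.7, 11.5, 119.3]
tcp_rot: [[-1.0, 0.0, 0.007], [-0.007, 0.0, -1.0], [-0.0, -1.0, -0.0]]
force: [-0.5, 0.7, -0.4]
gripper_width: 14.7
```

```bash
python3 - <<'E'
from h import *
s=manip.state();p=s['tcp_pos'];print(s['t'],p,s['gripper_width'],s['force'])
w=manip.snapshot("wrist");d=manip.snapshot("side")
W=cv2.resize(w[165:285,200:360],(533,400),interpolation=cv2.INTER_CUBIC)
c=cv2.resize(d[210:290,230:283],(265,400),interpolation=cv2.INTER_CUBIC)
cv2.imwrite("pics/i.png",np.hstack([W,c]))
E
```

```text
11.9 [507.7474  11.5011 119.2659] 14.67821746889704 [-0.5495  0.6567 -0.3895]
```

View pics/i.png

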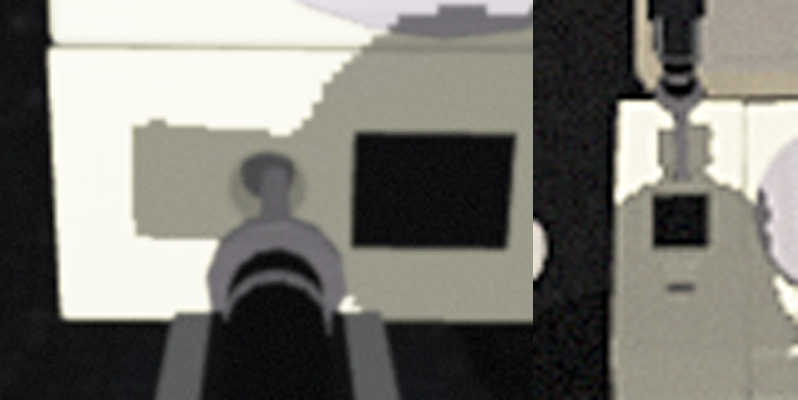

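The tip is inside the round well, at about (272,168) against a button centre of (269,175). I'm pressing it down.

Emit:
{"method": "drive_tool", "body": {"motion": [[0,0.002,0,0,0,0],[0,0.004,0,0,0,0],[0,0.006,0,0,0,0],[0,0.008,0,0,0,0],[0,0.0095,0,0,0,0],[0,0.0095,0,0,0,0],[0,0.0095,0,0,0,0]]}}

```text
t: 12.7
tcp_pos: [507.9, 11.5, 110.0]
tcp_rot: [[-1.0, 0.001, 0.007], [-0.007, -0.0, -1.0], [-0.001, -1.0, 0.0]]
force: [0.3, 0.3, 3.8]
gripper_width: 14.7
```

Emit:
{"method": "drive_tool", "body": {"motion": [[0,0.001,0,0,0,0],[0,0.001,0,0,0,0],[0,0.0015,0,0,0,0],[0,0.0015,0,0,0,0]]}}

```text
t: 13.1
tcp_pos: [508.5, 11.5, 109.6]
tcp_rot: [[-1.0, 0.002, 0.007], [-0.007, -0.0, -1.0], [-0.002, -1.0, 0.0]]
force: [-2.3, -0.4, 13.3]
gripper_width: 14.7
```

Force has risen to 13 N, so the button is on its hard stop. I'm holding for 1 s.

Emit:
{"method": "drive_tool", "body": {"motion": [[0,0,0,0,0,0],[0,0,0,0,0,0],[0,0,0,0,0,0],[0,0,0,0,0,0],[0,0,0,0,0,0],[0,0,0,0,0,0],[0,0,0,0,0,0],[0,0,0,0,0,0],[0,0,0,0,0,0],[0,0,0,0,0,0]]}}

```text
t: 14.1
tcp_pos: [508.5, 11.5, 109.6]
tcp_rot: [[-1.0, 0.002, 0.007], [-0.007, -0.0, -1.0], [-0.002, -1.0, 0.0]]
force: [-1.4, -0.5, 12.6]
gripper_width: 14.5
```

Emit:
{"method": "drive_tool", "body": {"motion": [[0,-0.025,0,0,0,0],[0,-0.06,0,0,0,0],[0,-0.085,0,0,0,0],[0.01,-0.085,-0.03,0,0,0],[0.025,-0.085,-0.07,0,0,0],[0.04,-0.085,-0.11,0,0,0],[0.055,-0.085,-0.15,0,0,0],[0.07,-0.08,-0.19,0,0,0],[0.082,-0.075,-0.22,0,0,0],[0.086,-0.07,-0.2325,0,0,0],[0.086,-0.07,-0.2325,0,0,0],[0.086,-0.07,-0.2325,0,0,0]]}}

```text
t: 15.3
tcp_pos: [419.9, 242.5, 177.8]
tcp_rot: [[-1.0, -0.001, 0.007], [-0.007, -0.001, -1.0], [0.001, -1.0, 0.001]]
force: [-0.0, 0.6, -0.7]
gripper_width: 14.8
```

```bash
python3 - <<'E'
from h import *
manip.snapshot("side");manip.snapshot("side")
k=3.333
s=manip.state();p=s['tcp_pos'];print(s['t'],p,s['tcp_rot'],s['gripper_width'],s['force'])
w=manip.snapshot("wrist");d=manip.snapshot("side")
f=lambda n,q,o,k:(proj(n,q)-o)*k
print("tip w",f("wrist",(p[0],p[1],p[2]-90),(200,130),k),"mouth w",f("wrist",(420.6,243.6,60),(200,130),k))
print("tip s",f("side",(p[0],p[1],p[2]-90),(200,125),5)+[533,0],"mouth s",f("side",(420.6,243.6,60),(200,125),5)+[533,0])
W=cv2.resize(w[130:250,200:360],(533,400),interpolation=cv2.INTER_CUBIC)
c=cv2.resize(d[125:205,200:253],(265,400),interpolation=cv2.INTER_CUBIC)
cv2.imwrite("pics/j.png",np.hstack([W,c]))
E
```

```text
15.4 [420.6002 241.9863 178.195 ] [[-1.     -0.      0.005 ]
 [-0.005  -0.0007 -1.    ]
 [ 0.     -1.      0.0007]] 14.534583706568219 [ 1.7187 -0.3674 -0.2159]
tip w [271.3885 286.3819] mouth w [265.1696 251.1787]
tip s [664.1077 215.2198] mouth s [667.8312 255.4781]
```

View pics/j.png

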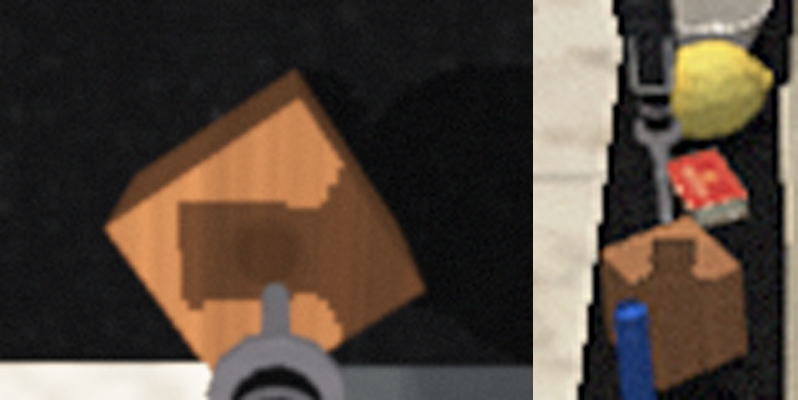

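The tip is at (275,290) in the wrist crop and the bore mouth at (268,247). That leaves a residual of about (+1,+1.2) mm, well inside the chamfer. I'm inserting it.

Emit:
{"method": "drive_tool", "body": {"motion": [[-0.001,0,-0.0012,0,0,0],[-0.001,0.02,-0.0012,0,0,0],[-0.001,0.035,-0.0012,0,0,0],[-0.001,0.045,-0.0012,0,0,0],[-0.001,0.055,-0.0012,0,0,0],[-0.001,0.065,-0.0012,0,0,0],[-0.001,0.072,-0.0012,0,0,0],[-0.001,0.077,-0.0012,0,0,0],[-0.001,0.077,-0.0012,0,0,0]]}}

```text
t: 16.4
tcp_pos: [420.7, 244.4, 100.7]
tcp_rot: [[-1.0, -0.001, 0.007], [-0.007, -0.001, -1.0], [0.001, -1.0, 0.001]]
force: [-0.6, -0.9, -1.7]
gripper_width: 15.0
```

Emit:
{"method": "drive_tool", "body": {"motion": [[0,0.002,0,0,0,0],[0,0.004,0,0,0,0],[0,0.005,0,0,0,0],[0,0.005,0,0,0,0]]}}

```text
t: 16.8
tcp_pos: [421.0, 244.5, 96.3]
tcp_rot: [[-1.0, 0.0, 0.007], [-0.007, -0.0, -1.0], [-0.0, -1.0, 0.0]]
force: [-0.2, 0.7, -0.5]
gripper_width: 14.7
```

Emit:
{"method": "drive_tool", "body": {"motion": [[0,0.001,0,0,0,0],[0,0.001,0,0,0,0],[0,0.001,0,0,0,0],[0,0.001,0,0,0,0],[0,0.001,0,0,0,0],[0,0.001,0,0,0,0]], "grip": 0.4}}

```text
t: 17.4
tcp_pos: [421.0, 244.6, 95.3]
tcp_rot: [[-1.0, 0.0, 0.007], [-0.007, 0.0, -1.0], [-0.0, -1.0, -0.0]]
force: [0.5, -0.1, -0.1]
gripper_width: 51.1
```

Emit:
{"method": "drive_tool", "body": {"motion": [[0,-0.02,0,0,0,0],[0,-0.05,0,0,0,0],[0,-0.09,0,0,0,0],[0,-0.12,0,0,0,0],[0,-0.12,0,0,0,0],[0,-0.12,0,0,0,0]]}}

```text
t: 18.0
tcp_pos: [421.1, 244.5, 215.6]
tcp_rot: [[-1.0, 0.001, 0.007], [-0.007, 0.0, -1.0], [-0.001, -1.0, -0.0]]
force: [0.4, -0.3, -0.4]
gripper_width: 50.9
```

```bash
python3 - <<'E'
from h import *
s=manip.state();p=s['tcp_pos'];print(s['t'],p,s['gripper_width'],s['force'])
w=manip.snapshot("wrist");d=manip.snapshot("side")
W=cv2.resize(w[150:300,180:380],(533,400),interpolation=cv2.INTER_CUBIC)
c=cv2.resize(d[135:295,200:306],(265,400),interpolation=cv2.INTER_CUBIC)
cv2.imwrite("pics/k.png",np.hstack([W,c]))
E
```

```text
18.0 [421.1477 244.4914 215.6343] 50.89318353473206 [ 0.4341 -0.281  -0.3617]
```

View pics/k.png

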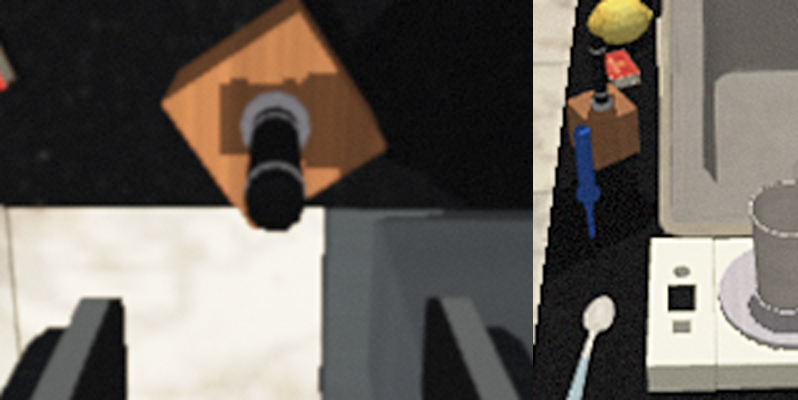

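The stylus stands upright with its collar on the wood at (275,125), and the gripper is clear. The tumbler stands on the plate and the bystanders are where they were. Handing in.

```bash
python3 -c "
from plant import manip
print(manip.sign_off())"
```

```text
the job is handed in; nothing more can be done
None
```

I put the tumbler upright on the scale plate, pressed and held the round button with the stylus, and returned the stylus to its stand. I handed in at about 18 s of the 64 s limit, and the hand-in gives no verdict.

- **Tumbler:** it stands upright and let go. A side view taken right after I let go of it put the rim about 3 mm from the plate centre, against the 40 mm allowed. It looks unmoved in the final view.
- **Button:** I held the round button on its hard stop for more than 1 s, reading about 13 N. The square button was never approached.
- **Stylus:** it is upright with its collar on the wood, and the gripper is open and well clear.
- **Bystanders:** the spoon, matchbox and lemon look unmoved in the final views. The salt shaker was not in the final crop, but it looked untouched in an earlier one and the arm did not go near it afterwards.
- **What disagreed:** the first wrist picture was about 5 mm off the side camera, probably because it was taken before the arm had settled. Later wrist readings agreed with the side camera to within a few millimetres.

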